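# Drift out the seized clevis pin

## Robot

A 7-joint arm with a two-finger parallel gripper is mounted at the origin on a cart in front of the work surface, level with it; the furniture and walls round the work are solid. World frame = base frame: x ahead of the robot, y to its left, z up, the work surface at z = 0. Lengths are in m, angles in rad, forces in N, time in s.
With the tool pointing down it reaches from about 0.4 to 0.85 m from the base axis. Payload 4.5 kg.
Tool frame: the origin (TCP) lies midway between the tips of the shut fingers; the grasp point (between the pads) lies 19 mm behind it; z points along the fingers, y is the direction in which the jaws open and shut (so a half turn about z gives the same grasp; the last joint's range is limited). The gripper opens to 88 mm and grips with 3 to 60 N. Pads are 18 mm wide; open, the fingers measure 123 mm over their backs; the gripper's body (75 mm by 187 mm) begins 45 mm behind the grasp point.
Start: joints at [1.318, 0.689, -0.195, 1.565, 0.157, 0.902, -0.215], TCP at [0.177, -0.599, 0.239] pointing down, gripper open.
Joint ranges: [-3.01, 3.01], [-0.46, 2.08], [-1.47, 1.51], [0.13, 2.56], [-1, 4.14], [0.04, 2.09], [-2.66, 2.66]. Speed limits (rad/s): [2.57, 2.57, 3.14, 3.14, 3.14, 3.14, 3.14].

## Interface

Orientations are given as a 3x3 rotation matrix whose columns are the frame's x, y, z axes.
In Python, from station import get_state, vision, bot, finder gives the robot as it stands.
- The arm moves only by the shell command python3 -m crank 'ROWS'. ROWS is JSON, a list of rows, each an object with "offset": the shift along the tool's x, y, z in cm, a list of three; "rot": the turn, a rotation vector about the tool's x, y, z in rad, a list of three; "grip": the finger opening in cm, from 0 to 8.81. In form: [{"offset": [tx, ty, tz], "rot": [rx, ry, rz], "grip": grip}, ...]. A call has 1 to 10 rows; each row is the pose to reach, as a shift and turn from the pose measured when the call began, along the tool's axes at that moment; what a row does not reach only later rows make up. A row lasts 1/12 s, in which the tool goes at most 41.7 mm and 7.16 degrees, less where a joint would pass 70% of its speed; a pose out of reach is approached as far as the arm can. A call with a gripper value outside its range is refused whole. The fingers move at their own pace and stop on an object; the grip force is fixed at half the most. Time passes only in rows, so rows that repeat a pose let the fingers close. It gives the time, the measured TCP pose, the force and the opening at its end, in the units of the state.
- get_state(): the state, without advancing time (a new reading comes with each control period).
- vision.get_image(name): name is "scene" or "top" or "wrist"; returns a dict with "frame" (480x640x3 uint8, red, green, blue), "K" (3x3 intrinsics, pixels), "pose" (4x4, takes a point from camera to world coordinates); the wrist camera has in their place "mount" (4x4, takes a point from camera to tool coordinates, whose origin is the TCP and whose axes are the flange's). Camera axes: x right, y down, z forward; pixel columns grow to the right and rows downward; lengths in m; the calibration is good to about 2 mm. A picture is of the moment at which its call begins: read the wrist's pose just before it. There is no depth.
- bot.finish_job(): hands the job in, once; it reports no verdict.
Trained networks look in a picture, given as the dict that the camera call returned (one of the last four; its "shot" number tells which), for a name from the list of things; names that differ only in an ending like _2 or _b are one class to them, and where a whole thing is asked for, a point or a joint stands for the part that bears it (a point fixed in the world has none). Each returns a list of dicts, best first, with "confidence" (0 to 1); they miss things now and then, are a little off and sometimes report something else, mostly with a low value. They report only what shows in the picture. A call takes as long as a camera call.
- finder.outline_of(picture, query): "pixels" (480x640 bool, what is visible of it) and "pixel" ([row, column] in pixels, amid what is visible of it).
The state is a dict: "t": time; "joint_positions": joint angles; "joint_velocities": joint speeds; "joint_efforts": joint torques, N m; "tcp_pos": TCP position; "tcp_rot": TCP orientation; "contact_force": force on the tool from outside, world axes, zero at the start; "moment": the same for the moment, N m; "opening": finger opening in m.
Only numpy, scipy, OpenCV 4.12 (cv2) and the standard library are available. Lean on these libraries where they do the work, as an engineer would, in place of code of your own. Each camera call takes 0.05 s, during which the arm holds its last target. There are 200 camera calls.

## Task

The brass pin is seized in the blue clevis. Take the red drift punch, put its slim nose through the small hole on the clevis's near side and push the pin until its other end stands well out of the far side; then lay the punch back in the notches of its wooden rest, pull the pin out and put it in the yellow parts bin. Leave the blue-handled pliers where they are.

Things in the scene. Friction and masses are not known exactly. Their poses are not given: they have to be found in the camera images.
- clevis: fixed clevis, blue cheeks and steel tongue on a dark base. Origin on the bench under the block; x along the pin from the drift-hole side (roughly facing the robot) to the side where the pin comes out; z up. In mm: bore at y 0, z 55; block x and y -40..40, -28..28, top z 83 (nipple 91); link arm x -13..13, to y 118, z 33..77; base 10 thick, x -50..120, y -50..50, 5 mm lips on the pin side
- drift_hole (a point): centre of the mouth of the small round drift hole, 15.5 mm across, in the clevis's -x face (clevis x = -40, z = 55 mm). After 12 mm it opens into the pin's 17 mm bore.
- pin_mouth (a point): centre of the open 17 mm mouth of the bore in the +x face (clevis x = 40, z = 55 mm), where the pin comes out.
- pin_center (a point): centre of the brass pin, 16 mm across, 52 mm long, lying along the clevis's x. It starts wholly inside the bore, its leading end 3 to 15 mm short of pin_mouth, so only the punch reaches it. Stiff: 8 to 14 N slide it; it stays level where it is left while 20 mm or more is in the bore, then comes free. 60 g
- punch_grip (a point): place to hold the drift punch, near its balance point, on its axis; the direction from here to punch_tip is the punch's x. Red square bar 14 x 14 mm from 60 mm behind this point (plus a 6 mm steel end) to 30 mm ahead; then a steel cone 8 mm long and a round nose 9 mm across, 75 mm long; tip 113 mm ahead. Lies level in its rest at the start. 160 g
- punch_tip (a point): centre of the end of the punch's nose, 113 mm ahead of punch_grip along its x.
- punch_rest: fixed wooden rest. Origin on the bench; x along the punch lying in it, tip to +x; z up. Base 150 x 70 x 8 mm. Two uprights 8 mm thick, 44 mm wide, at x = -32 (under the red body) and x = 85 mm (under the nose), with V notches about 30 mm wide at the top, prong tops at z = 62 to 65 mm. Between them the punch is free to be grasped from above
- rest_seat (a point): where punch_grip lies when the punch is in its rest: rest x = 15, z = 50 mm.
- bin_yellow: fixed open yellow parts bin. Origin at the centre of its underside. Inside x -32 to 29, y -40 to 40, floor 2 mm up; walls 42 mm high, the -x one 24 mm.
- bin_blue: the same bin in blue, fixed: not the one to use. The two bins stand side by side behind the vice, in either order.
- pliers_blue: loose pliers with blue handles, 172 mm long, lying flat on the bench, a bystander. Origin under their centre.

How it is judged:
On the way:
1. the punch's nose is in the drift hole, more than 15 mm deep, and has driven the pin so that it stands out of the far side by at least 14 mm (x of punch_tip in the frame of clevis between -0.025 and 0.07 m and y of punch_tip in the frame of clevis between -0.009 and 0.009 m and z of punch_tip in the frame of clevis between 0.046 and 0.064 m and x of pin_center in the frame of clevis above 0.028 m), for 0.1 s.
At the end, for the whole second after the job is handed in: The pin lies inside the yellow bin, and the punch lies level in both notches of its rest (within 25 mm of where it lay along the rest, 7 mm in height and 7 degrees) (x of pin_center in the frame of bin_yellow between -0.034 and 0.031 m and y of pin_center in the frame of bin_yellow between -0.042 and 0.042 m and z of pin_center in the frame of bin_yellow between 0.004 and 0.04 m and horizontal distance between punch_grip and rest_seat below 0.025 m and z of punch_grip in the frame of punch_rest between 0.044 and 0.057 m and angle between the x axis of punch_grip and the x axis of punch_rest, either way round below 0.12 rad); the robot touches nothing.
It fails at once if the blue-handled pliers are moved more than 30 mm (distance of pliers_blue from where it was at the start of the episode above 0.03 m).
It also fails if it takes over 72 s, if anything falls off the work surface, if the arm or the gripper's body presses on something with over 40 N, if the wrist force passes 120 N, or if a joint passes its speed limit or range.

## Working session

There is one attempt and no reset: what is moved stays moved. The work goes in short steps, Python scripts to look and compute and a shell command to move; the robot and the scene stay as the last step left them, time stands still between calls to the robot, and variables do not carry over. Pictures are saved under pics/ and viewed, about 8 in all and at most 12, crops included, and the job is handed in when it is done.

```bash
ls; mkdir -p pics; cat > h.py <<'E'
import numpy as np, cv2
from station import get_state, vision, bot, finder
def save(p,f): cv2.imwrite(f,cv2.cvtColor(p["frame"],cv2.COLOR_RGB2BGR))
E
python3 - <<'E'
from h import *
s=get_state(); print(s["t"],s["tcp_pos"],np.round(s["tcp_rot"],3).tolist(),s["opening"])
ims=[]
for n in("scene","top"):
    p=vision.get_image(n); save(p,f"pics/{n}.png"); print(n,np.round(p["K"],1).tolist(),np.round(p["pose"],3).tolist())
    for q in("clevis","punch_grip","punch_rest","bin_yellow","bin_blue","pliers_blue"):
        r=finder.outline_of(p,q)
        print(q,[(round(d["confidence"],2),np.round(d["pixel"]).tolist(),int(d["pixels"].sum())) for d in r[:2]])
        if r: np.save(f"pics/{n}_{q}.npy",r[0]["pixels"])
print(get_state()["t"])
E
```

```text
pics
0.0 [ 0.1765808  -0.598869    0.23792486] [[0.959, 0.283, -0.001], [0.283, -0.959, 0.002], [-0.0, -0.002, -1.0]] 0.08790406536981688
scene [[518.8, 0.0, 314.7], [0.0, 518.8, 240.9], [0.0, 0.0, 1.0]] [[-0.556, -0.594, 0.582, -0.126], [-0.831, 0.395, -0.391, 0.455], [0.003, -0.701, -0.713, 0.874], [0.0, 0.0, 0.0, 1.0]]
clevis [(0.95, [313.0, 170.0], 4152)]
punch_grip [(0.7, [314.0, 167.0], 4324), (0.58, [241.0, 390.0], 461)]
punch_rest [(0.96, [255.0, 384.0], 1446)]
bin_yellow [(0.95, [223.0, 292.0], 904)]
bin_blue [(0.88, [229.0, 243.0], 953), (0.38, [315.0, 166.0], 4380)]
pliers_blue [(0.86, [229.0, 490.0], 498)]
top [[534.6, 0.0, 325.5], [0.0, 534.6, 234.9], [0.0, 0.0, 1.0]] [[-0.02, -0.997, 0.078, 0.42], [-1.0, 0.021, 0.019, -0.019], [-0.02, -0.077, -0.997, 1.347], [0.0, 0.0, 0.0, 1.0]]
clevis [(0.47, [259.0, 383.0], 1367)]
punch_grip [(0.84, [258.0, 387.0], 357), (0.7, [216.0, 192.0], 3151)]
punch_rest [(0.7, [262.0, 382.0], 1275)]
bin_yellow [(0.66, [184.0, 322.0], 307)]
bin_blue [(0.68, [169.0, 283.0], 549), (0.44, [258.0, 380.0], 1276)]
pliers_blue [(0.83, [290.0, 482.0], 438)]
0.7
```

View pics/scene.png

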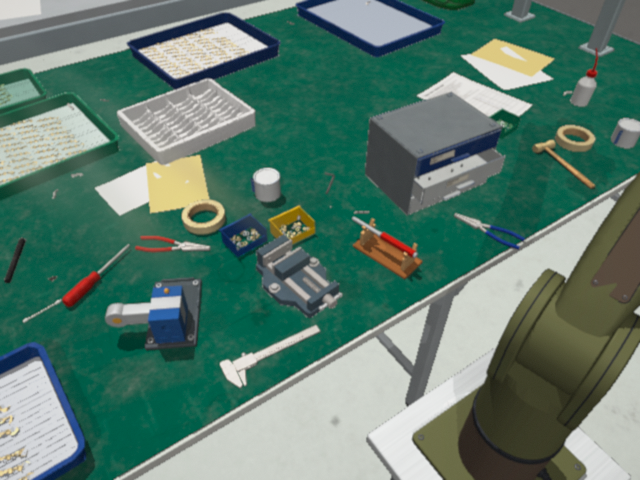

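View pics/top.png

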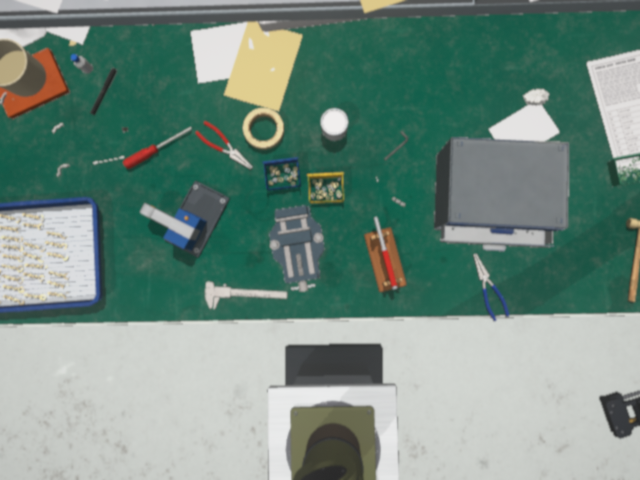

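The scene view shows the clevis at about (170,310), the punch in its rest at (390,245), the yellow bin at (292,225) and the blue bin at (243,235). The pliers are at (490,230). In the top view the block is at (185,228), the punch runs from (390,290) to (377,218), and the bins are at (283,175) blue and (326,188) yellow.

```bash
python3 - <<'E'
import cv2,numpy as np
t=cv2.imread("pics/top.png"); s=cv2.imread("pics/scene.png")
def c(im,x,y,w,h,k): return cv2.resize(im[y:y+h,x:x+w],None,fx=k,fy=k,interpolation=cv2.INTER_CUBIC)
a=c(t,130,170,100,100,4); b=c(t,340,205,100,100,4)
d=c(s,100,270,110,82,3.63)[:200*2]; e=c(s,340,205,110,82,3.63)
im=np.zeros((600,800,3),np.uint8); im[:400,:400]=a; im[:400,400:]=b
cv2.imwrite("pics/c1.png",im[:400])
cv2.imwrite("pics/c2.png",np.hstack([c(s,100,265,100,100,4),c(s,340,195,100,100,4)]))
E
```

```text
(no output)
```

View pics/c1.png

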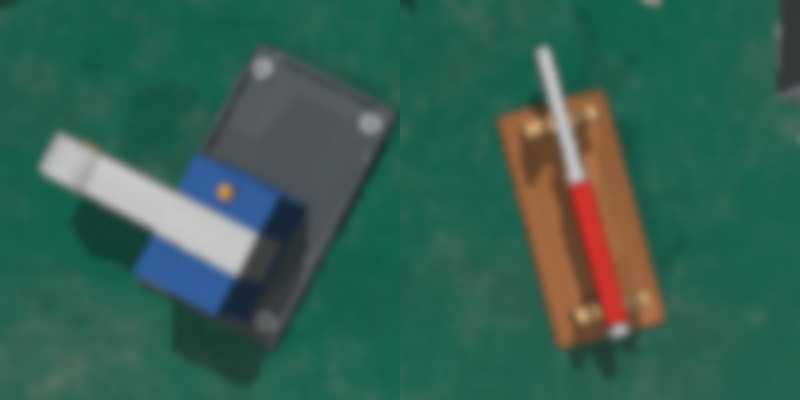

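The crop shows these points. Clevis top corners are (200,155), (135,270) and (217,313), and base corners are (262,45), (397,108) and (275,347). The punch tip is at (543,47), the end of the red at (577,182) and the tail at (620,335). The rest corners are (498,118), (603,90), (665,322) and (560,348).

```bash
cat >> h.py <<'E'
from scipy.optimize import least_squares
def ray(K,P,uv,z):
    d=P[:3,:3]@np.linalg.inv(K)@np.r_[uv,1]; o=P[:3,3]; return o+d*(z-o[2])/d[2]
def proj(K,P,X):
    c=(np.asarray(X)-P[:3,3])@P[:3,:3]; q=c@K.T; return q[:,:2]/q[:,2:]
def pose2(p): 
    c,s=np.cos(p[2]),np.sin(p[2]); return np.array([[c,-s,0],[s,c,0],[0,0,1]]),np.r_[p[:2],0]
def fit2(pts,obs,p0):
    # pts Nx3 local, obs Nx2 world at same heights
    f=lambda p:(pts@pose2(p)[0].T+pose2(p)[1]-obs)[:,:2].ravel()
    r=least_squares(f,p0); return r.x,np.abs(r.fun).max()
E
python3 - <<'E'
from h import *
p=vision.get_image("top"); K,P=p["K"],p["pose"]
A=lambda u,v:(130+u/4-.4,170+v/4-.4); B=lambda u,v:(340+(u-400)/4-.4,205+v/4-.4)
cl=[((40,28,83),A(200,155)),((-40,28,83),A(135,270)),((-40,-28,83),A(217,313)),((120,50,10),A(262,45)),((120,-50,10),A(397,108)),((-50,-50,10),A(275,347))]
rs=[((75,35,8),B(498,118)),((75,-35,8),B(603,90)),((-75,-35,8),B(665,322)),((-75,35,8),B(560,348))]
for n,L,p0 in(("clevis",cl,(.45,.34,-.5)),("rest",rs,(.4,-.1,.2))):
    pts=np.array([l[0] for l in L])/1000; obs=np.array([ray(K,P,l[1],q[2]) for l,q in zip(L,pts)])
    x,e=fit2(pts,obs,p0); print(n,np.round(x,4),"deg",np.degrees(x[2]).round(1),"err",e.round(4)); np.save(n+".npy",x)
    if n=="clevis":
        R,t=pose2(x)
        for q in((-.04,0,.055),(.04,0,.055)): print((R@np.array(q)+t).round(4))
    else:
        R,t=pose2(x); print("seat",(R@np.array((.015,0,.05))+t).round(4))
tip=ray(K,P,B(543,47),.05); red=ray(K,P,B(577,182),.05); tail=ray(K,P,B(620,335),.05)
print(tip,red,tail,np.linalg.norm(tip-tail),np.degrees(np.arctan2(*(tip-tail)[[1,0]])))
grip=tip-(tip-tail)/np.linalg.norm(tip-tail)*.113; print("grip",grip)
for q in("bin_yellow","bin_blue","pliers_blue"):
    m=np.load(f"pics/top_{q}.npy"); v,u=np.nonzero(m); 
    r=cv2.minAreaRect(np.c_[u,v].astype(np.float32)); print(q,[ray(K,P,c,.035 if "bin" in q else .01)[:2].round(3).tolist() for c in cv2.boxPoints(r)],ray(K,P,r[0],.03).round(3))
print(get_state()["t"])
E
```

```text
clevis [ 0.5424  0.3478 -0.4869] deg -27.9 err 0.0032
[0.507  0.3665 0.055 ]
[0.5777 0.3291 0.055 ]
rest [ 0.4596 -0.141   0.2336] deg 13.4 err 0.0013
seat [ 0.4742 -0.1376  0.05  ]
[ 0.56346512 -0.11687159  0.05      ] [ 0.48081811 -0.13520868  0.05      ] [ 0.38813119 -0.15844413  0.05      ] 0.18019506783088554 13.338790501242755
grip [ 0.45351353 -0.14294165  0.05      ]
bin_yellow [[0.604, 0.045], [0.677, 0.044], [0.675, -0.038], [0.603, -0.037]] [0.641 0.003 0.03 ]
bin_blue [[0.711, 0.159], [0.719, 0.073], [0.645, 0.065], [0.636, 0.15]] [0.679 0.112 0.03 ]
pliers_blue [[0.45, -0.335], [0.47, -0.38], [0.321, -0.447], [0.301, -0.403]] [ 0.386 -0.386  0.03 ]
0.75
```

View pics/c2.png

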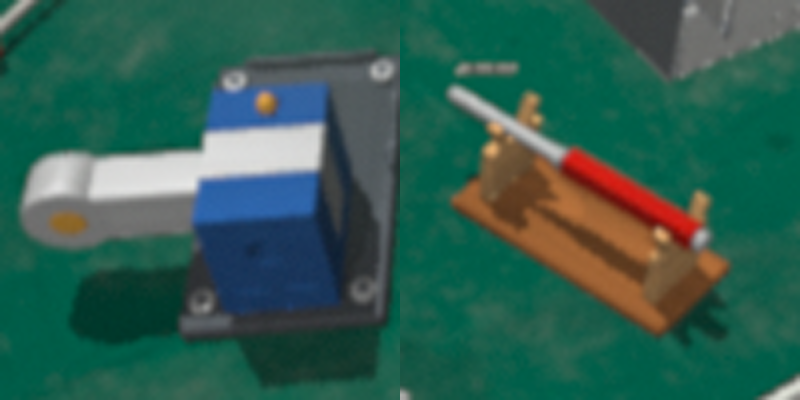

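Both crops agree with the fits. The rest's base is evidently off-centre from its origin, because the uprights sit at both ends, and the measured grip is about (0.4525, -0.1425). I'll move above the punch.

```bash
cat >> h.py <<'E'
from scipy.spatial.transform import Rotation as Ro
def down(yaw):
    c,s=np.cos(yaw),np.sin(yaw); return np.array([[c,s,0],[s,-c,0],[0,0,-1]])
def go(pos,yaw):
    s=get_state(); R=s["tcp_rot"]; 
    print("off cm",(R.T@(np.array(pos)-s["tcp_pos"])*100).round(2).tolist(),"rot",Ro.from_matrix(R.T@down(yaw)).as_rotvec().round(4).tolist())
def wcam():
    s=get_state(); p=vision.get_image("wrist"); T=np.eye(4); T[:3,:3]=s["tcp_rot"]; T[:3,3]=s["tcp_pos"]
    return p,p["K"],T@p["mount"]
E
python3 -c "
from h import *
go((.4525,-.1425,.15),np.radians(13.4))"
```

```text
off cm [39.37, -36.03, 8.87] rot [0.0001, -0.0, 0.053]
```

```bash
python3 -m crank '[{"offset":[4,-3.6,0],"rot":[0,0,0.053],"grip":8.8},{"offset":[8,-7.2,0],"rot":[0,0,0.053],"grip":8.8},{"offset":[12,-10.8,0],"rot":[0,0,0.053],"grip":8.8},{"offset":[16,-14.4,0],"rot":[0,0,0.053],"grip":8.8},{"offset":[20,-18,0],"rot":[0,0,0.053],"grip":8.8},{"offset":[24,-21.6,0],"rot":[0,0,0.053],"grip":8.8},{"offset":[28,-25.2,0],"rot":[0,0,0.053],"grip":8.8},{"offset":[32,-29,2],"rot":[0,0,0.053],"grip":8.8},{"offset":[36,-33,4],"rot":[0,0,0.053],"grip":8.8},{"offset":[39.4,-36,6],"rot":[0,0,0.053],"grip":8.8}]'; python3 -c "
from h import *
go((.4525,-.1425,.15),np.radians(13.4))"
```

```text
t: 1.58
tcp_pos: [0.393, -0.2445, 0.2131]
tcp_rot: [[0.973, 0.231, 0.002], [0.231, -0.973, -0.001], [0.002, 0.002, -1.0]]
contact_force: [1.1, 0.2, -0.1]
opening: 0.0884
off cm [8.14, -8.55, 6.31] rot [0.0016, -0.0019, -0.0003]
```

```bash
python3 -m crank '[{"offset":[4,-4,3],"rot":[0,0,0],"grip":8.8},{"offset":[8.1,-8.5,6.3],"rot":[0.0016,-0.0019,0],"grip":8.8},{"offset":[8.1,-8.5,6.3],"rot":[0.0016,-0.0019,0],"grip":8.8},{"offset":[8.1,-8.5,6.3],"rot":[0.0016,-0.0019,0],"grip":8.8},{"offset":[8.1,-8.5,6.3],"rot":[0.0016,-0.0019,0],"grip":8.8}]'; python3 - <<'E'
from h import *
p,K,P=wcam(); save(p,"pics/w1.png"); np.savez("pics/w1.npz",K=K,P=P); print(K.round(1).tolist(),p["mount"].round(3).tolist())
r=finder.outline_of(p,"punch_grip"); print([(d["confidence"],d["pixel"]) for d in r])
m=r[0]["pixels"]; v,u=np.nonzero(m); rr=cv2.fitLine(np.c_[u,v].astype(np.float32),cv2.DIST_L2,0,.01,.01).ravel(); print(rr,u.min(),u.max(),v.min(),v.max())
E
```

```text
t: 2.0
tcp_pos: [0.4536, -0.1392, 0.1489]
tcp_rot: [[0.971, 0.239, -0.001], [0.239, -0.971, 0.002], [-0.0, -0.002, -1.0]]
contact_force: [-0.3, -1.1, -0.1]
opening: 0.0882
[[343.7, 0.0, 323.2], [0.0, 343.7, 237.6], [0.0, 0.0, 1.0]] [[0.0, -0.96, -0.28, 0.073], [1.0, 0.0, 0.0, -0.001], [-0.0, -0.28, 0.96, -0.146], [0.0, 0.0, 0.0, 1.0]]
[(0.8, [211.7, 330.1])]
[ 7.6431045e-03 -9.9997079e-01  3.2726276e+02  2.0809521e+02] 317 337 74 322
```

View pics/w1.png

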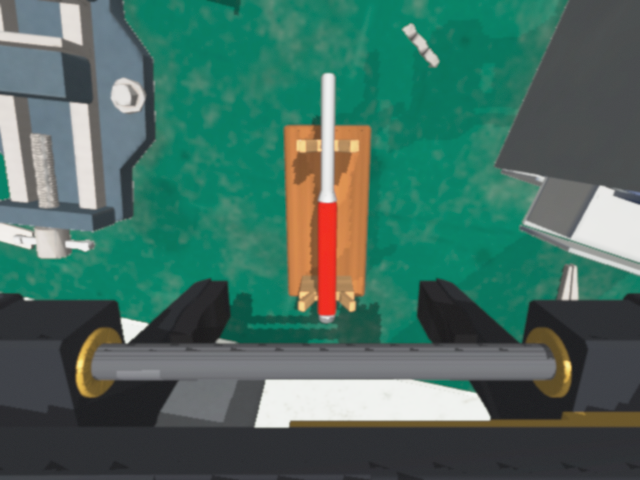

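The wrist view shows the punch tip at (328,74), the red/steel boundary at (328,200) and the tail at (327,321). The rest's uprights are at v≈146 and v≈295.

```bash
python3 - <<'E'
from h import *
d=np.load("pics/w1.npz"); K,P=d["K"],d["P"]
tip=ray(K,P,(328,74),.05); red=ray(K,P,(328,200),.055); tail=ray(K,P,(327.3,321),.05)
up=[ray(K,P,(327.5,v),z) for v,z in((146,.062),(295,.062))]
print(tip,red,tail,np.linalg.norm(tip-tail)); dr=(tip-tail)/np.linalg.norm(tip-tail); yaw=np.arctan2(dr[1],dr[0]); print(np.degrees(yaw))
print("grips",tip-.113*dr,red-.030*dr,tail+.066*dr); print("uprights",up)
g=(tip-.113*dr+red-.03*dr+tail+.066*dr)/3; np.save("seat.npy",np.r_[g[:2],yaw]); print(g)
go((g[0],g[1],.031),yaw)
E
```

```text
[ 0.56307303 -0.11449944  0.05      ] [ 0.48348869 -0.13434238  0.055     ] [ 0.38783331 -0.15774576  0.05      ] 0.1804971019057514
13.862676198507142
grips [ 0.45336441 -0.14157375  0.05      ] [ 0.45436251 -0.14153025  0.055     ] [ 0.45191091 -0.14193245  0.05      ]
uprights [array([ 0.51923306, -0.1249835 ,  0.062     ]), array([ 0.41553234, -0.15087137,  0.062     ])]
[ 0.45321261 -0.14167882  0.05166667]
off cm [0.19, -0.2, 11.93] rot [0.0007, 0.0007, -0.0086]
```

```bash
python3 -m crank '[{"offset":[0.1,-0.2,4],"rot":[0.0007,0.0007,-0.0086],"grip":8.8},{"offset":[0.1,-0.2,8],"rot":[0.0007,0.0007,-0.0086],"grip":8},{"offset":[0.1,-0.2,11],"rot":[0.0007,0.0007,-0.0086],"grip":6},{"offset":[0.1,-0.2,11.9],"rot":[0.0007,0.0007,-0.0086],"grip":5},{"offset":[0.1,-0.2,11.9],"rot":[0.0007,0.0007,-0.0086],"grip":3},{"offset":[0.1,-0.2,11.9],"rot":[0.0007,0.0007,-0.0086],"grip":2.2}]'; python3 -c "
from h import *
s=np.load('seat.npy'); go((s[0],s[1],.031),s[2])"
```

```text
t: 2.6
tcp_pos: [0.4522, -0.1434, 0.0323]
tcp_rot: [[0.971, 0.237, 0.0], [0.237, -0.971, -0.001], [0.0, 0.001, -1.0]]
contact_force: [-1.0, -0.3, 0.0]
opening: 0.0567
off cm [0.14, -0.14, 0.13] rot [0.001, -0.0002, -0.0024]
```

```bash
python3 -m crank '[{"offset":[0.1,-0.15,0.1],"rot":[0.001,0,-0.0024],"grip":3},{"offset":[0.1,-0.15,0.1],"rot":[0.001,0,-0.0024],"grip":2},{"offset":[0.1,-0.15,0.1],"rot":[0.001,0,-0.0024],"grip":1},{"offset":[0.1,-0.15,0.1],"rot":[0.001,0,-0.0024],"grip":0.5},{"offset":[0.1,-0.15,0.1],"rot":[0.001,0,-0.0024],"grip":0.5},{"offset":[0.1,-0.15,0.1],"rot":[0.001,0,-0.0024],"grip":0.5},{"offset":[0.1,-0.15,0.1],"rot":[0.001,0,-0.0024],"grip":0.5},{"offset":[0.1,-0.15,0.1],"rot":[0.001,0,-0.0024],"grip":0.5}]'; python3 -c "
from h import *
s=np.load('seat.npy'); go((s[0],s[1],.031),s[2])"
```

```text
t: 3.27
tcp_pos: [0.453, -0.1417, 0.0315]
tcp_rot: [[0.971, 0.24, 0.0], [0.24, -0.971, -0.0], [0.0, 0.0, -1.0]]
contact_force: [0.4, -0.2, 3.2]
opening: 0.0131
off cm [0.02, 0.01, 0.05] rot [0.0002, -0.0004, 0.0002]
```

Gripped: the opening is 13 mm on a 14 mm bar. I'll lift and carry it to a viewing pose over the clevis.

```bash
python3 -c "
from h import *
s=get_state(); np.savez('grasp.npz',p=s['tcp_pos'],R=s['tcp_rot'])
go((.463,.390,.25),np.radians(-27.9))"; python3 -m crank '[{"offset":[0,0,-4],"rot":[0,0,0],"grip":0.5},{"offset":[0,0,-8],"rot":[0,0,0],"grip":0.5},{"offset":[0,0,-12],"rot":[0,0,0],"grip":0.5},{"offset":[0,0,-16],"rot":[0,0,0],"grip":0.5},{"offset":[0,0,-20],"rot":[0,0,0],"grip":0.5},{"offset":[0,0,-21.5],"rot":[0,0,0],"grip":0.5}]'; python3 -c "
from h import *
go((.463,.390,.25),np.radians(-27.9))"
```

```text
off cm [13.73, -51.37, -21.85] rot [-0.0, -0.0005, 0.729]
t: 3.77
tcp_pos: [0.4545, -0.1421, 0.251]
tcp_rot: [[0.971, 0.239, 0.007], [0.239, -0.971, -0.002], [0.007, 0.003, -1.0]]
contact_force: [0.8, 1.1, -2.1]
opening: 0.0135
off cm [13.57, -51.46, 0.03] rot [0.0007, -0.0075, 0.7287]
```

```bash
python3 -m crank '[{"offset":[1,-3.8,0],"rot":[0,0,0.07],"grip":0.5},{"offset":[2,-7.6,0],"rot":[0,0,0.14],"grip":0.5},{"offset":[3,-11.4,0],"rot":[0,0,0.21],"grip":0.5},{"offset":[4,-15.2,0],"rot":[0,0,0.28],"grip":0.5},{"offset":[5,-19,0],"rot":[0,0,0.35],"grip":0.5},{"offset":[6,-22.8,0],"rot":[0,-0.004,0.42],"grip":0.5},{"offset":[7,-26.6,0],"rot":[0,-0.004,0.49],"grip":0.5},{"offset":[8,-30.4,0],"rot":[0,-0.004,0.56],"grip":0.5},{"offset":[9,-34.2,0],"rot":[0,-0.004,0.63],"grip":0.5},{"offset":[10,-38,0],"rot":[0,-0.004,0.7],"grip":0.5}]';  python3 -c "
from h import *
go((.463,.390,.25),np.radians(-27.9))"
```

```text
t: 4.6
tcp_pos: [0.4595, 0.2525, 0.2499]
tcp_rot: [[0.895, -0.445, 0.002], [-0.445, -0.895, -0.002], [0.003, 0.001, -1.0]]
contact_force: [1.8, 0.4, -1.5]
opening: 0.0137
off cm [-5.81, -12.47, -0.03] rot [0.0011, -0.0027, 0.0256]
```

```bash
python3 -m crank '[{"offset":[-1.9,-4,0],"rot":[0,0,0.0256],"grip":0.5},{"offset":[-3.8,-8,0],"rot":[0,0,0.0256],"grip":0.5},{"offset":[-5.8,-12.5,0],"rot":[0.001,-0.0027,0.0256],"grip":0.5},{"offset":[-5.8,-12.5,0],"rot":[0.001,-0.0027,0.0256],"grip":0.5},{"offset":[-5.8,-12.5,0],"rot":[0.001,-0.0027,0.0256],"grip":0.5},{"offset":[-5.8,-12.5,0],"rot":[0.001,-0.0027,0.0256],"grip":0.5},{"offset":[-5.8,-12.5,0],"rot":[0.001,-0.0027,0.0256],"grip":0.5}]';  python3 -c "
from h import *
p,K,P=wcam(); save(p,'pics/w2.png'); np.savez('pics/w2.npz',K=K,P=P); print(get_state()['tcp_pos'])"
```

```text
t: 5.18
tcp_pos: [0.4632, 0.3881, 0.2491]
tcp_rot: [[0.883, -0.469, -0.001], [-0.469, -0.883, -0.003], [0.0, 0.003, -1.0]]
contact_force: [-0.2, -1.3, -1.2]
opening: 0.0137
[0.46347934 0.38776971 0.24936055]
```

View pics/w2.png

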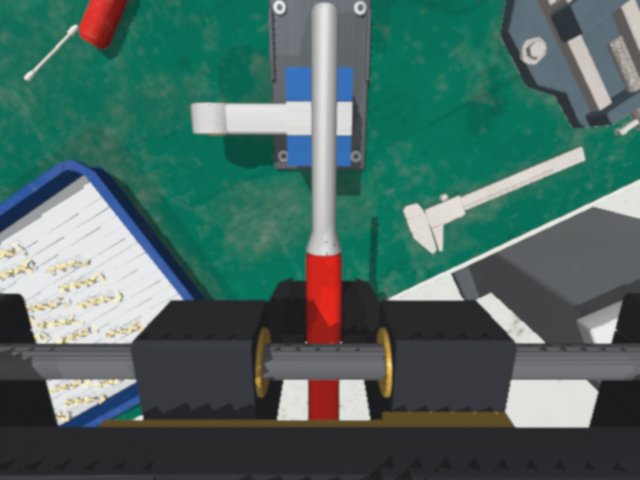

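The block's blue top spans about u 286–352, v 67–165, with the steel tongue going left at v≈118. The nose runs from (323,8) down to the red boundary at v≈252, centred at about u=323.

```bash
python3 - <<'E'
from h import *
im=cv2.imread("pics/w2.png").astype(int); d=np.load("pics/w2.npz"); K,P=d["K"],d["P"]
b=((im[:,:,0]>im[:,:,2]+60)&(im[:,:,0]>im[:,:,1]+30))
b[:,:250]=0;b[:,400:]=0;b[:50]=0;b[185:]=0
v,u=np.nonzero(b); print(u.min(),u.max(),v.min(),v.max())
pts=np.c_[u,v]
L=[b[r].nonzero()[0].min() for r in range(72,98)]; R=[b[r].nonzero()[0].max()+1 for r in range(72,98)]
L2=[b[r].nonzero()[0].min() for r in range(140,160)]; R2=[b[r].nonzero()[0].max()+1 for r in range(140,160)]
print(np.mean(L),np.mean(L2),np.mean(R),np.mean(R2))
T=[b[:100,c].nonzero()[0].min() for c in list(range(290,310))]; T2=[b[:100,c].nonzero()[0].min() for c in range(338,349)]
B=[b[:,c].nonzero()[0].max()+1 for c in range(290,310)]; B2=[b[:,c].nonzero()[0].max()+1 for c in range(338,349)]
print(np.mean(T),np.mean(T2),np.mean(B),np.mean(B2))
l,r,t,bo=(np.mean(L),84.5),(np.mean(R),84.5),(300,np.mean(T)),(300,np.mean(B))
def ln(a,b): return np.cross(np.r_[a,1],np.r_[b,1])
le=ln((np.mean(L),84.5),(np.mean(L2),149.5)); re=ln((np.mean(R),84.5),(np.mean(R2),149.5)); te=ln((299.5,np.mean(T)),(343,np.mean(T2))); be=ln((299.5,np.mean(B)),(343,np.mean(B2)))
def X(a,b): q=np.cross(a,b); return q[:2]/q[2]-.5
C=[X(te,le),X(be,le),X(be,re),X(te,re)]; loc=np.array([(40,28,83),(-40,28,83),(-40,-28,83),(40,-28,83)])/1000
obs=np.array([ray(K,P,c,.083) for c in C]); print(np.array(C).round(1).tolist())
x,e=fit2(loc,obs,np.load("clevis.npy")); print("wrist",x.round(4),np.degrees(x[2]),e,"top",np.load("clevis.npy").round(4)); np.save("clevisw.npy",x)
s=get_state()
# where nose is predicted vs seen
tcp,Rt=s["tcp_pos"],s["tcp_rot"]; g=tcp-.019*Rt[:,2]; tip=g+.113*Rt[:,0]; print("pred red front,tip px",proj(K,P,np.array([g+.03*Rt[:,0],tip])))
Rc,tc=pose2(x); print("tip in clevis",(Rc.T@(tip-tc)).round(4),"edges",np.linalg.norm(obs[0]-obs[1]),np.linalg.norm(obs[1]-obs[2]))
E
```

```text
285 352 67 166
285.38461538461536 287.25 353.0 351.2
67.0 67.0 166.0 166.0909090909091
[[284.4, 66.5], [287.2, 165.5], [350.2, 165.6], [353.0, 66.5]]
wrist [ 0.543   0.3505 -0.4908] -28.123592254080698 0.00043632668185078494 top [ 0.5424  0.3478 -0.4869]
pred red front,tip px [[326.04142024 248.86273847]
 [326.93466564   2.37570749]]
tip in clevis [ 0.0253 -0.0044  0.2684] edges 0.08023464121789908 0.056171639870203585
```

The wrist fit is very consistent, with edges of 80.2 and 56.2 mm. The nose shows about 1.4 mm to one side of its prediction, and the top camera disagrees in the same direction. I'll take that as camera bias and shift the clevis estimate by it.

```bash
cat >> h.py <<'E'
CL=np.array([.5424,.3493,-.4908])
def goc(x,y,z,grip=True):
    R,t=pose2(CL); q=R@np.array([x,y,0])+t; go((q[0],q[1],z),CL[2])
def inc():
    s=get_state(); R,t=pose2(CL); g=s["tcp_pos"]-.019*s["tcp_rot"][:,2]; print("t",s["t"],"grasp in clevis mm",(R.T@(g-t)*1000).round(1),"tip x",((R.T@(g+.113*s["tcp_rot"][:,0]-t))*1000).round(1),"F clevis",(R.T@s["contact_force"]).round(1),"open",s["opening"].round(4))
E
python3 -c "
from h import *
goc(-.173,0,.2);goc(-.173,0,.0365)"
```

```text
off cm [-8.53, -0.35, 4.93] rot [0.0023, -0.0003, 0.0012]
off cm [-8.53, -0.39, 21.28] rot [0.0023, -0.0003, 0.0012]
```

```bash
python3 -m crank '[{"offset":[-3.5,-0.4,0],"rot":[0.0023,0,0],"grip":0.5},{"offset":[-7,-0.4,0],"rot":[0.0023,0,0],"grip":0.5},{"offset":[-8.5,-0.4,3],"rot":[0.0023,0,0],"grip":0.5},{"offset":[-8.5,-0.4,7],"rot":[0.0023,0,0],"grip":0.5},{"offset":[-8.5,-0.4,11],"rot":[0.0023,0,0],"grip":0.5},{"offset":[-8.5,-0.4,15],"rot":[0.0023,0,0],"grip":0.5},{"offset":[-8.5,-0.4,18],"rot":[0.0023,0,0],"grip":0.5},{"offset":[-8.5,-0.4,21.2],"rot":[0.0023,0,0],"grip":0.5},{"offset":[-8.5,-0.4,21.2],"rot":[0.0023,0,0],"grip":0.5},{"offset":[-8.5,-0.4,21.2],"rot":[0.0023,0,0],"grip":0.5}]'; python3 -c "
from h import *
inc(); goc(-.173,0,.0365)
p,K,P=wcam(); save(p,'pics/w3.png'); np.savez('pics/w3.npz',K=K,P=P)
p=vision.get_image('scene'); save(p,'pics/s3.png'); K,P=p['K'],p['pose']
R,t=pose2(CL); g=get_state(); G=g['tcp_pos']-.019*g['tcp_rot'][:,2]; tip=G+.113*g['tcp_rot'][:,0]
print(proj(K,P,np.array([tip,G+.03*g['tcp_rot'][:,0],R@[-.04,0,.055]+t,R@[-.04,0.028,.083]+t,R@[-.04,-0.028,.083]+t])).round(1).tolist())
a=cv2.imread('pics/s3.png')[250:350,100:233]; a=cv2.resize(a,None,fx=4,fy=4,interpolation=cv2.INTER_CUBIC)
b=cv2.resize(cv2.imread('pics/w3.png')[0:260,200:440],(369,400))
cv2.imwrite('pics/c3.png',np.hstack([a[:,:430],b]))
"
```

```text
t: 6.07
tcp_pos: [0.3903, 0.4287, 0.0369]
tcp_rot: [[0.881, -0.472, -0.002], [-0.472, -0.881, -0.003], [-0.0, 0.003, -1.0]]
contact_force: [0.4, 0.3, -1.6]
opening: 0.0137Traceback (most recent call last):
  File "<string>", line 3, in <module>
    inc(); goc(-.173,0,.0365)
    ~~~^^
  File "h.py", line 28, in inc
    s=get_state(); R,t=pose2(CL); g=s["tcp_pos"]-.019*s["tcp_rot"][:,2]; print("t",s["t"],"grasp in clevis mm",(R.T@(g-t)*1000).round(1),"tip x",((R.T@(g+.113*s["tcp_rot"][:,0]-t))*1000).round(1),"F clevis",(R.T@s["contact_force"]).round(1),"open",s["opening"].round(4))
                                                                                                                                                                                                                                                        ^^^^^^^^^^^^^^^^^^
AttributeError: 'float' object has no attribute 'round'
```

```bash
sed -i 's/s\["opening"\].round(4)/round(s["opening"],4)/' h.py; python3 -c "
from h import *
inc(); goc(-.173,0,.0365)
p,K,P=wcam(); save(p,'pics/w3.png'); np.savez('pics/w3.npz',K=K,P=P)
p=vision.get_image('scene'); save(p,'pics/s3.png'); K,P=p['K'],p['pose']
R,t=pose2(CL); g=get_state(); G=g['tcp_pos']-.019*g['tcp_rot'][:,2]; tip=G+.113*g['tcp_rot'][:,0]
print(proj(K,P,np.array([tip,G+.03*g['tcp_rot'][:,0],R@[-.04,0,.055]+t,R@[-.04,0.028,.083]+t,R@[-.04,-0.028,.083]+t])).round(1).tolist())
a=cv2.imread('pics/s3.png')[270:370,100:207]; a=cv2.resize(a,None,fx=4,fy=4,interpolation=cv2.INTER_CUBIC)
b=cv2.resize(cv2.imread('pics/w3.png')[0:260,200:440],(369,400))
cv2.imwrite('pics/c3.png',np.hstack([a[:,:430],b]))
"
```

```text
t 6.0667 grasp in clevis mm [-171.5   -1.6   55.9] tip x [-58.5  -1.8  55.9] F clevis [ 0.2  0.4 -1.6] open 0.0137
off cm [-0.15, -0.17, 0.04] rot [0.0032, 0.0002, -0.0013]
[[164.5, 334.2], [159.6, 373.7], [166.3, 327.3], [148.0, 319.7], [178.5, 317.3]]
```

View pics/c3.png

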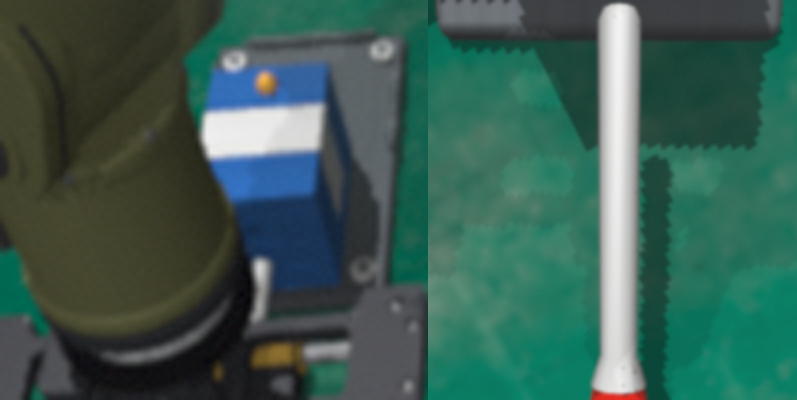

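The right crop shows the tip at u≈324 over the base's near edge, which spans u≈206–429. That suggests the nose must go about 3 mm towards clevis +y, more than the 1.7 mm I computed. I'll measure it numerically.

```bash
python3 - <<'E'
from h import *
d=np.load("pics/w3.npz"); K,P=d["K"],d["P"]; im=cv2.imread("pics/w3.png").astype(int)
s=get_state(); Rt=s["tcp_rot"]; G=s["tcp_pos"]-.019*Rt[:,2]
for f in("w2","w3"):
    m=cv2.imread(f"pics/{f}.png").astype(int)
    for r in(20,60,100,140,180,200,220):
        row=m[r]; w=(row.max(1)-row.min(1)<35)&(row.min(1)>110); 
        c=[i for i in range(300,345) if w[i]]; print(f,r,(min(c),max(c),(min(c)+max(c))/2) if c else None, end=" ")
    print()
print("pred w3",proj(K,P,np.array([G+a*Rt[:,0] for a in(.04,.08,.113)])).round(1).tolist())
# base near edge: non-green
for r in(4,8,12,16):
    g=(im[r,:,1]>im[r,:,2]+25); n=[i for i in range(150,480) if not g[i]]; print(r,min(n),max(n))
R,t=pose2(CL); print("base corners pred",proj(K,P,np.array([R@[-.05,y,z]+t for y in(.05,-.05) for z in(0,.01)])).round(1).tolist())
R,t=pose2(np.load("clevisw.npy")); print("w2fit",proj(K,P,np.array([R@[-.05,y,z]+t for y in(.05,-.05) for z in(0,.01)])).round(1).tolist())
E
```

```text
w2 20 (300, 336, 318.0) w2 60 (311, 336, 323.5) w2 100 (311, 335, 323.0) w2 140 (312, 335, 323.5) w2 180 (312, 334, 323.0) w2 200 (312, 334, 323.0) w2 220 (312, 334, 323.0) 
w3 20 (311, 337, 324.0) w3 60 (311, 336, 323.5) w3 100 (312, 336, 324.0) w3 140 (312, 335, 323.5) w3 180 (312, 335, 323.5) w3 200 (312, 334, 323.0) w3 220 (312, 334, 323.0) 
pred w3 [[318.9, 225.8], [318.4, 112.0], [317.9, 0.2]]
4 205 429
8 205 429
12 206 428
16 207 428
base corners pred [[214.7, 27.6], [207.9, 20.7], [427.2, 27.6], [433.9, 20.7]]
w2fit [[211.9, 27.8], [204.9, 20.9], [424.4, 27.8], [430.8, 20.9]]
```

```bash
python3 -m crank '[{"offset":[0,0,0],"rot":[0.003,0,0],"grip":0.5},{"offset":[0,0,0],"rot":[0.003,0,0],"grip":0.5},{"offset":[0,0,0],"rot":[0.003,0,0],"grip":0.5}]'; python3 - <<'E'
from h import *
for i in range(3):
    inc(); p,K,P=wcam()
inc(); goc(-.173,0,.0365); save(p,'pics/w4.png'); im=cv2.imread("pics/w4.png").astype(int)
for r in(4,8,12,16):
    g=(im[r,:,1]>im[r,:,2]+25); n=[i for i in range(150,480) if not g[i]]; print(r,min(n),max(n))
for r in(20,60,100,140,180):
    w=(im[r].max(1)-im[r].min(1)<35)&(im[r].min(1)>110); c=[i for i in range(300,345) if w[i]]; print(r,min(c),max(c))
E
```

```text
t: 6.42
tcp_pos: [0.3927, 0.4315, 0.0412]
tcp_rot: [[0.882, -0.472, 0.006], [-0.472, -0.882, 0.007], [0.002, -0.009, -1.0]]
contact_force: [-0.6, -0.2, -2.1]
opening: 0.0133
t 6.4167 grasp in clevis mm [-170.8    1.8   60.2] tip x [-57.8   1.7  60.5] F clevis [-0.5 -0.5 -2.1] open 0.0133
t 6.4667 grasp in clevis mm [-171.     1.6   59.8] tip x [-58.    1.5  60. ] F clevis [-0.6  1.1 -2.4] open 0.0135
t 6.5167 grasp in clevis mm [-171.3    1.3   59.4] tip x [-58.3   1.3  59.6] F clevis [ 0.3  0.5 -2.8] open 0.0133
t 6.5667 grasp in clevis mm [-171.3    1.2   59.1] tip x [-58.3   1.2  59.3] F clevis [-0.4 -0.  -2.4] open 0.0136
off cm [-0.17, 0.13, 0.36] rot [-0.0067, -0.0017, -0.0001]
4 216 435
8 216 435
12 217 435
16 217 434
20 311 337
60 311 336
100 312 336
140 312 335
180 312 335
```

```bash
python3 -m crank '[{"offset":[0,0.05,0.35],"rot":[-0.0067,-0.0017,0],"grip":0.5},{"offset":[0,0.05,0.35],"rot":[-0.0067,-0.0017,0],"grip":0.5},{"offset":[0,0.05,0.35],"rot":[-0.0067,-0.0017,0],"grip":0.5},{"offset":[0,0.05,0.35],"rot":[-0.0067,-0.0017,0],"grip":0.5},{"offset":[0,0.05,0.35],"rot":[-0.0067,-0.0017,0],"grip":0.5},{"offset":[0,0.05,0.35],"rot":[-0.0067,-0.0017,0],"grip":0.5}]'; python3 - <<'E'
from h import *
for i in range(2):
    inc(); p,K,P=wcam()
inc(); goc(-.173,.0006,.0365); save(p,'pics/w5.png'); im=cv2.imread("pics/w5.png").astype(int)
for r in(4,8,12,16):
    g=(im[r,:,1]>im[r,:,2]+25); n=[i for i in range(150,480) if not g[i]]; print(r,min(n),max(n))
for r in(20,60,140):
    w=(im[r].max(1)-im[r].min(1)<35)&(im[r].min(1)>110); c=[i for i in range(300,345) if w[i]]; print(r,min(c),max(c))
E
```

```text
t: 7.07
tcp_pos: [0.3917, 0.4307, 0.0365]
tcp_rot: [[0.882, -0.471, -0.0], [-0.471, -0.882, -0.0], [-0.0, 0.0, -1.0]]
contact_force: [-0.4, 1.2, -2.4]
opening: 0.0133
t 7.0667 grasp in clevis mm [-171.3    0.8   55.5] tip x [-58.3   0.8  55.5] F clevis [-0.9  0.8 -2.4] open 0.0133
t 7.1167 grasp in clevis mm [-171.3    0.8   55.5] tip x [-58.3   0.8  55.5] F clevis [-0.3 -0.3 -2.3] open 0.0132
t 7.1667 grasp in clevis mm [-171.3    0.8   55.5] tip x [-58.3   0.8  55.5] F clevis [ 0.  -0.4 -0.9] open 0.0136
off cm [-0.17, 0.02, 0.0] rot [0.0, 0.0, -0.0002]
4 211 435
8 211 435
12 212 435
16 213 434
20 311 337
60 311 336
140 312 335
```

Settled and aligned to within 0.5 mm in the wrist picture. I'll insert now.

```bash
python3 -m crank '[{"offset":[0.8,0,0],"rot":[0,0,0],"grip":0.5},{"offset":[1.6,0,0],"rot":[0,0,0],"grip":0.5},{"offset":[2.2,0,0],"rot":[0,0,0],"grip":0.5},{"offset":[2.8,0,0],"rot":[0,0,0],"grip":0.5},{"offset":[3,0,0],"rot":[0,0,0],"grip":0.5},{"offset":[3,0,0],"rot":[0,0,0],"grip":0.5},{"offset":[3,0,0],"rot":[0,0,0],"grip":0.5}]'; python3 -c "
from h import *
inc()"
```

```text
t: 7.75
tcp_pos: [0.4182, 0.4165, 0.0365]
tcp_rot: [[0.882, -0.472, -0.0], [-0.472, -0.882, 0.0], [-0.0, 0.0, -1.0]]
contact_force: [-0.5, 0.5, -0.8]
opening: 0.0137
t 7.75 grasp in clevis mm [-141.2    0.7   55.5] tip x [-28.2   0.7  55.5] F clevis [-0.7  0.2 -0.8] open 0.0137
```

```bash
python3 -m crank '[{"offset":[0.4,0,0],"rot":[0,0,0],"grip":0.5},{"offset":[0.8,0,0],"rot":[0,0,0],"grip":0.5},{"offset":[1.2,0,0],"rot":[0,0,0],"grip":0.5},{"offset":[1.5,0,0],"rot":[0,0,0],"grip":0.5},{"offset":[1.8,0,0],"rot":[0,0,0],"grip":0.5},{"offset":[2.1,0,0],"rot":[0,0,0],"grip":0.5}]'; python3 -c "
from h import *
inc()"
```

```text
t: 8.25
tcp_pos: [0.4307, 0.4094, 0.0357]
tcp_rot: [[0.884, -0.468, -0.01], [-0.468, -0.884, 0.002], [-0.01, 0.003, -1.0]]
contact_force: [-9.4, 5.7, -0.5]
opening: 0.0137
t 8.25 grasp in clevis mm [-126.7    0.4   54.7] tip x [-13.7   0.8  53.5] F clevis [-11.    0.6  -0.5] open 0.0137
```

```bash
python3 -m crank '[{"offset":[0.8,0,-0.05],"rot":[0,-0.01,0],"grip":0.5},{"offset":[1.2,0,-0.05],"rot":[0,-0.01,0],"grip":0.5},{"offset":[1.6,0,-0.05],"rot":[0,-0.01,0],"grip":0.5},{"offset":[2,0,-0.05],"rot":[0,-0.01,0],"grip":0.5},{"offset":[2.2,0,-0.05],"rot":[0,-0.01,0],"grip":0.5},{"offset":[2.4,0,-0.05],"rot":[0,-0.01,0],"grip":0.5},{"offset":[2.4,0,-0.05],"rot":[0,-0.01,0],"grip":0.5},{"offset":[2.4,0,-0.05],"rot":[0,-0.01,0],"grip":0.5}]'; python3 -c "
from h import *
inc()"
```

```text
t: 8.92
tcp_pos: [0.4463, 0.4006, 0.0353]
tcp_rot: [[0.885, -0.464, -0.029], [-0.464, -0.886, 0.008], [-0.029, 0.006, -1.0]]
contact_force: [-8.1, 3.5, 0.0]
opening: 0.0135
t 8.9167 grasp in clevis mm [-1.084e+02  1.000e-01  5.430e+01] tip x [ 4.6  1.  51. ] F clevis [-8.8 -0.7  0. ] open 0.0135
```

```bash
python3 -m crank '[{"offset":[0.6,0,-0.07],"rot":[0,0.015,0],"grip":0.5},{"offset":[0.9,0,-0.07],"rot":[0,0.025,0],"grip":0.5},{"offset":[1.0,0,-0.07],"rot":[0,0.028,0],"grip":0.5},{"offset":[1.0,0,-0.07],"rot":[0,0.028,0],"grip":0.5},{"offset":[1.0,0,-0.07],"rot":[0,0.028,0],"grip":0.5},{"offset":[1.0,0,-0.07],"rot":[0,0.028,0],"grip":0.5}]'; python3 - <<'E'
from h import *
inc()
p=vision.get_image("top"); save(p,"pics/t2.png"); K,P=p["K"],p["pose"]; r=finder.outline_of(p,"pin_center"); print([(d["confidence"],d["pixel"],d["pixels"].sum()) for d in r])
R,t=pose2(CL); print(proj(K,P,np.array([R@[x,0,.055]+t for x in(.04,.055,.06,.065)])).round(1).tolist())
cv2.imwrite("pics/c4.png",cv2.resize(cv2.imread("pics/t2.png")[180:260,130:250],None,fx=5,fy=5,interpolation=cv2.INTER_CUBIC))
E
```

```text
t: 9.42
tcp_pos: [0.4492, 0.3985, 0.0348]
tcp_rot: [[0.887, -0.461, -0.014], [-0.461, -0.887, -0.004], [-0.011, 0.01, -1.0]]
contact_force: [-8.6, 4.4, -0.9]
opening: 0.0135
t 9.4167 grasp in clevis mm [-105.2   -0.3   53.8] tip x [ 7.8  1.  52.6] F clevis [-9.7 -0.2 -0.9] open 0.0135
[]
[[192.0, 214.4], [194.9, 208.9], [195.9, 207.1], [196.8, 205.3]]
```

View pics/c4.png

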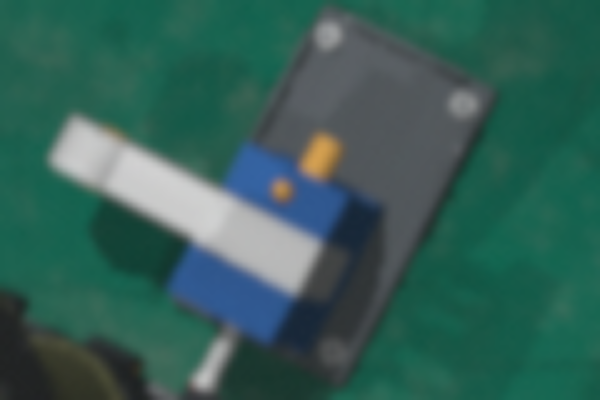

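The pin stands out about 20 mm: its leading end is at crop (328,133), which is clevis x≈61, agreeing with the punch tip at 8 plus 52. I'll withdraw the punch straight back.

```bash
python3 -m crank '[{"offset":[-0.5,0,0],"rot":[0,0.005,0],"grip":0.5},{"offset":[-1.5,0,-0.1],"rot":[0,0.01,0],"grip":0.5},{"offset":[-2.5,0,-0.1],"rot":[0,0.01,0],"grip":0.5},{"offset":[-3.5,0,-0.1],"rot":[0,0.01,0],"grip":0.5},{"offset":[-4.5,0,-0.1],"rot":[0,0.01,0],"grip":0.5},{"offset":[-5.5,0,-0.1],"rot":[0,0.01,0],"grip":0.5},{"offset":[-6.5,0,-0.1],"rot":[0,0.01,0],"grip":0.5},{"offset":[-7.5,0,-0.1],"rot":[0,0.01,0],"grip":0.5},{"offset":[-8,0,-0.1],"rot":[0,0.01,0],"grip":0.5},{"offset":[-8,0,-0.1],"rot":[0,0.01,0],"grip":0.5}]'; python3 -c "
from h import *
inc()"
```

```text
t: 10.35
tcp_pos: [0.3763, 0.4366, 0.0365]
tcp_rot: [[0.889, -0.459, -0.007], [-0.459, -0.889, -0.008], [-0.002, 0.01, -1.0]]
contact_force: [-0.3, 0.4, -1.4]
opening: 0.0134
t 10.35 grasp in clevis mm [-187.6   -1.1   55.5] tip x [-74.7   0.5  55.3] F clevis [-0.4  0.2 -1.4] open 0.0134
```

```bash
python3 -m crank '[{"offset":[0,0,-4],"rot":[0,0,0],"grip":0.5},{"offset":[0,0,-8],"rot":[0,0,0],"grip":0.5},{"offset":[0,0,-12],"rot":[0,0,0],"grip":0.5},{"offset":[0,0,-16],"rot":[0,0,0],"grip":0.5},{"offset":[0,0,-20],"rot":[0,0,0],"grip":0.5},{"offset":[0,0,-21],"rot":[-0.01,0.002,0],"grip":0.5},{"offset":[0,0,-21],"rot":[-0.01,0.002,0],"grip":0.5}]'; python3 - <<'E'
from h import *
p,K,P=wcam(); save(p,"pics/w6.png")
for f in("w2","w6"):
    m=cv2.imread(f"pics/{f}.png").astype(int)
    red=(m[:,:,2]>150)&(m[:,:,1]<80)&(m[:,:,0]<80); red[:200]=0; print(f,"red front row",[red[:,c].nonzero()[0].min() for c in(318,324,330)])
    for r in(60,100,140,180,220):
        w=(m[r].max(1)-m[r].min(1)<35)&(m[r].min(1)>110); c=[i for i in range(300,345) if w[i]]; print(r,min(c),max(c),end="; ")
d=np.load("grasp.npz"); print(d["p"]); go((d["p"][0],d["p"][1],.25),np.load("seat.npy")[2])
E
```

```text
t: 10.93
tcp_pos: [0.3801, 0.4395, 0.2503]
tcp_rot: [[0.888, -0.46, -0.003], [-0.46, -0.888, -0.012], [0.003, 0.013, -1.0]]
contact_force: [-0.5, 0.4, -2.9]
opening: 0.0134
w2 red front row [np.int64(256), np.int64(257), np.int64(256)]
60 311 336; 100 311 335; 140 312 335; 180 312 334; 220 312 334; w6 red front row [np.int64(257), np.int64(258), np.int64(257)]
60 312 336; 100 312 335; 140 312 335; 180 312 334; 220 313 334; [ 0.45295922 -0.14167104  0.03150197]
off cm [33.26, 48.13, 0.63] rot [0.0168, 0.0052, -0.719]
```

There's no slip in the grip: the nose and red boundary are within 1 px of before. I'll carry it to the rest.

```bash
python3 -m crank '[{"offset":[2.5,3.3,0],"rot":[0.005,0,-0.06],"grip":0.5},{"offset":[5,6.6,0],"rot":[0.01,0,-0.12],"grip":0.5},{"offset":[7.5,10,0],"rot":[0.01,0,-0.18],"grip":0.5},{"offset":[10,13.5,0],"rot":[0.01,0,-0.24],"grip":0.5},{"offset":[12.5,17,0],"rot":[0.01,0,-0.3],"grip":0.5},{"offset":[15,20.5,0],"rot":[0.01,0,-0.36],"grip":0.5},{"offset":[17.5,24,0],"rot":[0.01,0,-0.42],"grip":0.5},{"offset":[20,27.5,0],"rot":[0.01,0,-0.48],"grip":0.5},{"offset":[22.5,31,0.3],"rot":[0.015,0,-0.54],"grip":0.5},{"offset":[25,34.5,0.3],"rot":[0.015,0,-0.6],"grip":0.5}]'; python3 - <<'E'
from h import *
d=np.load("grasp.npz"); go((d["p"][0],d["p"][1],.2),np.load("seat.npy")[2])
E
```

```text
t: 11.82
tcp_pos: [0.439, 0.025, 0.2491]
tcp_rot: [[0.992, 0.126, -0.008], [0.125, -0.992, -0.001], [-0.008, 0.0, -1.0]]
contact_force: [0.7, 0.3, -2.5]
opening: 0.0132
off cm [-0.67, 16.71, 4.92] rot [-0.0, 0.0084, -0.1161]
```

```bash
python3 -m crank '[{"offset":[-0.2,4,0],"rot":[0,0.008,-0.05],"grip":0.5},{"offset":[-0.3,8,0],"rot":[0,0.008,-0.1],"grip":0.5},{"offset":[-0.5,12,1.5],"rot":[0,0.008,-0.116],"grip":0.5},{"offset":[-0.6,15.5,3.5],"rot":[0,0.008,-0.116],"grip":0.5},{"offset":[-0.7,16.7,7],"rot":[0,0.008,-0.116],"grip":0.5},{"offset":[-0.7,16.7,10],"rot":[0,0.008,-0.116],"grip":0.5},{"offset":[-0.7,16.7,13],"rot":[0,0.008,-0.116],"grip":0.5},{"offset":[-0.7,16.7,15],"rot":[0,0.008,-0.116],"grip":0.5},{"offset":[-0.7,16.7,15],"rot":[0,0.008,-0.116],"grip":0.5},{"offset":[-0.7,16.7,15],"rot":[0,0.008,-0.116],"grip":0.5}]'; python3 - <<'E'
from h import *
p=vision.get_image("top");p=vision.get_image("top")
d=np.load("grasp.npz"); go(d["p"],np.load("seat.npy")[2])
E
```

```text
t: 12.65
tcp_pos: [0.4498, -0.1415, 0.0977]
tcp_rot: [[0.971, 0.239, -0.005], [0.239, -0.971, 0.002], [-0.005, -0.003, -1.0]]
contact_force: [-0.6, -0.8, -1.9]
opening: 0.0132
off cm [0.13, 0.01, 6.81] rot [-0.0, 0.0003, -0.0003]
```

Directly above the seat. Next I'll lower it and settle.

```bash
python3 -m crank '[{"offset":[0.13,0,2],"rot":[0,0,0],"grip":0.5},{"offset":[0.13,0,4],"rot":[0,0,0],"grip":0.5},{"offset":[0.13,0,5.2],"rot":[0,0,0],"grip":0.5},{"offset":[0.13,0,6.2],"rot":[0,0,0],"grip":0.5},{"offset":[0.13,0,6.7],"rot":[0,0,0],"grip":0.5},{"offset":[0.13,0,6.7],"rot":[0,0,0],"grip":0.5},{"offset":[0.13,0,6.7],"rot":[0,0,0],"grip":0.5}]'; python3 - <<'E'
from h import *
d=np.load("grasp.npz"); go(d["p"],np.load("seat.npy")[2])
E
```

```text
t: 13.33
tcp_pos: [0.4534, -0.1417, 0.0333]
tcp_rot: [[0.971, 0.239, 0.001], [0.239, -0.971, -0.0], [0.001, 0.001, -1.0]]
contact_force: [0.9, -0.2, -1.6]
opening: 0.0137
off cm [-0.04, -0.01, 0.17] rot [0.0006, -0.0006, -0.0003]
```

```bash
python3 -m crank '[{"offset":[0,0,0.17],"rot":[0,0,0],"grip":0.5},{"offset":[0,0,0.17],"rot":[0,0,0],"grip":0.5},{"offset":[0,0,0.17],"rot":[0,0,0],"grip":1.5},{"offset":[0,0,0.17],"rot":[0,0,0],"grip":2},{"offset":[0,0,0.17],"rot":[0,0,0],"grip":4},{"offset":[0,0,0.17],"rot":[0,0,0],"grip":6},{"offset":[0,0,0.17],"rot":[0,0,0],"grip":6},{"offset":[0,0,0],"rot":[0,0,0],"grip":6},{"offset":[0,0,-2],"rot":[0,0,0],"grip":6},{"offset":[0,0,-6],"rot":[0,0,0],"grip":6}]'; python3 -m crank '[{"offset":[0,0,-4],"rot":[0,0,0],"grip":6},{"offset":[0,0,-8],"rot":[0,0,0],"grip":6},{"offset":[0,0,-8],"rot":[0,0,0],"grip":6},{"offset":[0,0,-8],"rot":[0,0,0],"grip":6}]'; python3 - <<'E'
from h import *
p,K,P=wcam();p,K,P=wcam(); save(p,"pics/w7.png"); print(get_state()["tcp_pos"])
r=finder.outline_of(p,"punch_grip"); m=r[0]["pixels"]; v,u=np.nonzero(m); l=cv2.fitLine(np.c_[u,v].astype(np.float32),cv2.DIST_L2,0,.01,.01).ravel()
im=cv2.imread("pics/w7.png").astype(int); red=(im[:,:,2]>150)&(im[:,:,1]<80)&(im[:,:,0]<80); red[:,:280]=0;red[:,370:]=0; rv,ru=np.nonzero(red)
t=np.array((np.interp(v.min(),[0,480],[l[2]+l[0]/l[1]*(y-l[3]) for y in(0,480)]),v.min())); f=np.array((ru[rv<rv.min()+10].mean(),rv.min()))
tip=ray(K,P,t,.05); rd=ray(K,P,f,.055); print(t,f,tip,rd,np.linalg.norm(tip-rd),np.degrees(np.arctan2(*(tip-rd)[[1,0]]))); 
R,tt=pose2(CL); goc(.052,0,.22)
E
```

```text
t: 14.17
tcp_pos: [0.4513, -0.141, 0.0912]
tcp_rot: [[0.971, 0.239, -0.006], [0.239, -0.971, 0.002], [-0.005, -0.003, -1.0]]
contact_force: [0.3, -0.2, -0.2]
opening: 0.0578
t: 14.5
tcp_pos: [0.4531, -0.1414, 0.1733]
tcp_rot: [[0.971, 0.24, -0.001], [0.24, -0.971, 0.0], [-0.001, -0.001, -1.0]]
contact_force: [-0.1, -0.2, -0.5]
opening: 0.0598
[ 0.45123499 -0.14077116  0.17080712]
[325.97025032  74.        ] [324.5304878 193.       ] [ 0.56421804 -0.11417312  0.05      ] [ 0.48222239 -0.13346858  0.055     ] 0.08438365604341423 13.242087936755672
off cm [24.46, -41.92, -4.98] rot [-0.0014, 0.0088, 0.7328]
```

View pics/w7.png

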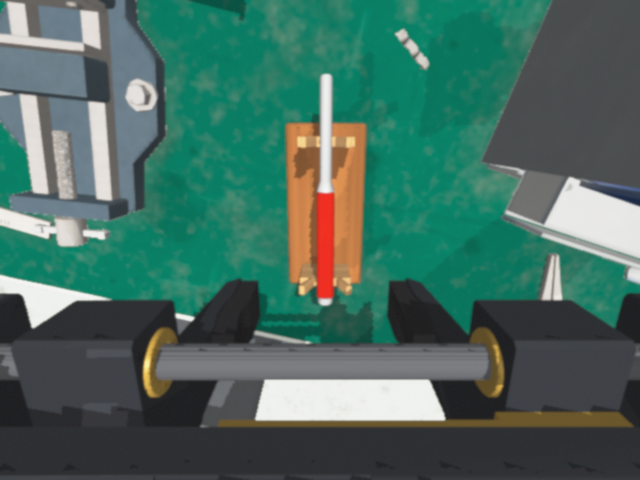

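The punch lies in both notches, with its tip at (326,74), red boundary at (325,190) and tail at (325,302). The tip is within about 1 mm of where it started. Now for the pin.

```bash
python3 -m crank '[{"offset":[2.2,-3.2,-2],"rot":[0,0.005,0.06],"grip":6},{"offset":[4.4,-6.5,-4],"rot":[0,0.005,0.12],"grip":6},{"offset":[6.6,-10,-5],"rot":[0,0.005,0.18],"grip":6},{"offset":[8.8,-13.5,-5],"rot":[0,0.005,0.24],"grip":6},{"offset":[11,-17,-5],"rot":[0,0.005,0.3],"grip":6},{"offset":[13,-20.5,-5],"rot":[0,0.005,0.36],"grip":6},{"offset":[15,-24,-5],"rot":[0,0.005,0.42],"grip":6},{"offset":[17,-27.5,-5],"rot":[0,0.005,0.48],"grip":6},{"offset":[19,-31,-5],"rot":[0,0.005,0.54],"grip":6},{"offset":[21,-34.5,-5],"rot":[0,0.005,0.6],"grip":6}]'; python3 - <<'E'
from h import *
goc(.052,0,.16)
E
```

```text
t: 15.48
tcp_pos: [0.5715, 0.2464, 0.2178]
tcp_rot: [[0.936, -0.353, -0.007], [-0.353, -0.936, 0.0], [-0.007, 0.002, -1.0]]
contact_force: [1.1, 0.0, -0.2]
opening: 0.0603
off cm [-1.16, -7.94, 5.76] rot [0.0029, 0.0065, 0.1305]
```

```bash
python3 -m crank '[{"offset":[-0.5,-3.5,1],"rot":[0.003,0.006,0.06],"grip":5},{"offset":[-1,-7,3],"rot":[0.003,0.006,0.12],"grip":5},{"offset":[-1.2,-7.9,5],"rot":[0.003,0.006,0.13],"grip":5},{"offset":[-1.2,-7.9,5.8],"rot":[0.003,0.006,0.13],"grip":5},{"offset":[-1.2,-7.9,5.8],"rot":[0.003,0.006,0.13],"grip":5},{"offset":[-1.2,-7.9,5.8],"rot":[0.003,0.006,0.13],"grip":5},{"offset":[-1.2,-7.9,5.8],"rot":[0.003,0.006,0.13],"grip":5}]'; python3 - <<'E'
from h import *
for i in range(3): p,K,P=wcam()
inc(); save(p,"pics/w8.png"); goc(.052,0,.039)
R,t=pose2(CL); print("pin end, mouth pred",proj(K,P,np.array([R@[x,y,.055]+t for x in(.04,.06) for y in(-.008,.008)])).round(1).tolist())
E
```

```text
t: 16.07
tcp_pos: [0.5888, 0.3218, 0.1606]
tcp_rot: [[0.881, -0.474, 0.001], [-0.474, -0.881, -0.001], [0.001, 0.001, -1.0]]
contact_force: [0.5, 0.4, -0.4]
opening: 0.0504
t 16.2167 grasp in clevis mm [ 53.1  -1.1 180.1] tip x [166.1  -1.3 180.2] F clevis [ 0.8  0.5 -0.8] open 0.0495
off cm [-0.12, -0.09, 12.21] rot [-0.0014, -0.0008, -0.0016]
pin end, mouth pred [[333.0, 252.5], [312.4, 252.6], [333.2, 227.5], [312.1, 227.5]]
```

View pics/w8.png

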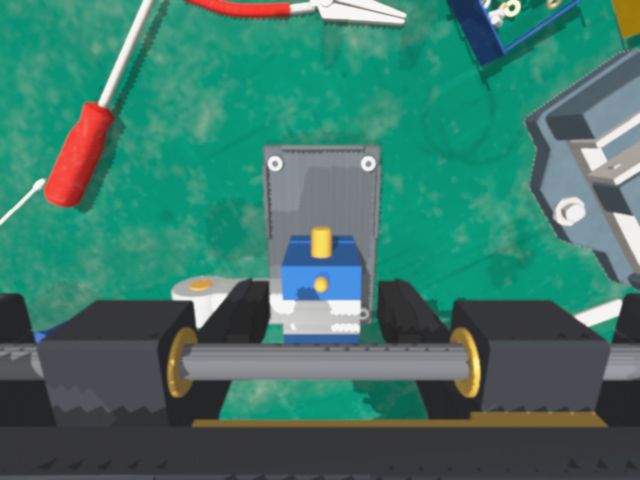

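The pin end is at (321,228), as predicted (u 312–333, v 227.5). I'll descend and grasp it.

```bash
python3 -m crank '[{"offset":[-0.1,-0.05,4],"rot":[0,0,0],"grip":5},{"offset":[-0.1,-0.05,8],"rot":[0,0,0],"grip":5},{"offset":[-0.1,-0.05,10.5],"rot":[0,0,0],"grip":5},{"offset":[-0.1,-0.05,12.2],"rot":[0,0,0],"grip":5},{"offset":[-0.1,-0.05,12.2],"rot":[0,0,0],"grip":5},{"offset":[-0.1,-0.05,12.2],"rot":[0,0,0],"grip":5},{"offset":[-0.1,-0.05,12.2],"rot":[0,0,0],"grip":5}]'; python3 -c "
from h import *
inc(); goc(.052,0,.039)"
```

```text
t: 16.8
tcp_pos: [0.5898, 0.3243, 0.0411]
tcp_rot: [[0.881, -0.473, 0.004], [-0.473, -0.881, 0.002], [0.003, -0.004, -1.0]]
contact_force: [0.2, 0.2, 0.0]
opening: 0.05
t 16.8 grasp in clevis mm [53.5  0.2 60.1] tip x [166.5   0.   60.4] F clevis [0.1 0.3 0. ] open 0.05
off cm [-0.16, 0.03, 0.21] rot [-0.0038, -0.003, -0.002]
```

```bash
python3 -m crank '[{"offset":[-0.2,0,0.3],"rot":[-0.004,-0.003,0],"grip":4},{"offset":[-0.2,0,0.3],"rot":[-0.004,-0.003,0],"grip":3},{"offset":[-0.2,0,0.3],"rot":[-0.004,-0.003,0],"grip":2},{"offset":[-0.2,0,0.3],"rot":[-0.004,-0.003,0],"grip":0.5},{"offset":[-0.2,0,0.3],"rot":[-0.004,-0.003,0],"grip":0.5},{"offset":[-0.2,0,0.3],"rot":[-0.004,-0.003,0],"grip":0.5},{"offset":[-0.2,0,0.3],"rot":[-0.004,-0.003,0],"grip":0.5},{"offset":[-0.2,0,0.3],"rot":[-0.004,-0.003,0],"grip":0.5}]'; python3 -c "
from h import *
inc()"
```

```text
t: 17.47
tcp_pos: [0.5881, 0.3253, 0.0383]
tcp_rot: [[0.881, -0.473, -0.0], [-0.473, -0.881, -0.0], [-0.0, 0.0, -1.0]]
contact_force: [-0.0, 0.3, 2.4]
opening: 0.0152
t 17.4667 grasp in clevis mm [51.6  0.4 57.3] tip x [164.6   0.2  57.3] F clevis [-0.2  0.3  2.4] open 0.0152
```

Gripped at a 15.2 mm opening. I'll pull it out along +x.

```bash
python3 -m crank '[{"offset":[0.5,0,0],"rot":[0,0,0],"grip":0.5},{"offset":[1,0,0],"rot":[0,0,0],"grip":0.5},{"offset":[1.5,0,0],"rot":[0,0,0],"grip":0.5},{"offset":[2,0,0],"rot":[0,0,0],"grip":0.5},{"offset":[2.5,0,0],"rot":[0,0,0],"grip":0.5},{"offset":[3,0,0],"rot":[0,0,0],"grip":0.5},{"offset":[3.5,0,0],"rot":[0,0,0],"grip":0.5},{"offset":[4,0,0],"rot":[0,0,0],"grip":0.5},{"offset":[4.5,0,0],"rot":[0,0,0],"grip":0.5},{"offset":[5,0,0],"rot":[0,0,0],"grip":0.5}]'; python3 -c "
from h import *
inc()"
```

```text
t: 18.3
tcp_pos: [0.6334, 0.3006, 0.0384]
tcp_rot: [[0.881, -0.474, 0.001], [-0.474, -0.881, -0.001], [0.002, 0.0, -1.0]]
contact_force: [-0.8, -1.0, -0.6]
opening: 0.0151
t 18.3 grasp in clevis mm [103.2  -0.   57.4] tip x [216.2  -0.4  57.5] F clevis [-0.2 -1.3 -0.6] open 0.0151
```

```bash
python3 -m crank '[{"offset":[0.5,0,-3],"rot":[0,0,0],"grip":0.5},{"offset":[0.5,0,-7],"rot":[0,0,0],"grip":0.5},{"offset":[0.5,0,-11],"rot":[0,0,0],"grip":0.5},{"offset":[0.5,0,-15],"rot":[0,0,0],"grip":0.5},{"offset":[0.5,0,-19],"rot":[0,0,0],"grip":0.5},{"offset":[0.5,0,-21],"rot":[0,0,0],"grip":0.5}]'; python3 -c "
from h import *
inc(); print(np.round(get_state()['joint_positions'],2)); go((.64,.085,.25),np.radians(-90))"
```

```text
t: 18.8
tcp_pos: [0.6406, 0.2978, 0.2544]
tcp_rot: [[0.88, -0.475, 0.01], [-0.475, -0.88, 0.001], [0.008, -0.006, -1.0]]
contact_force: [1.2, 0.1, -0.5]
opening: 0.0149
t 18.8 grasp in clevis mm [110.7   0.7 273.4] tip x [223.7   0.3 274.3] F clevis [ 1.   0.6 -0.5] open 0.0149
[-0.74  0.84  0.53  1.3  -0.43  1.1  -2.24]
off cm [10.05, 18.75, 0.42] rot [-0.0093, -0.0043, 1.076]
```

```bash
python3 -m crank '[{"offset":[1,2,0.2],"rot":[0,0,0.11],"grip":0.5},{"offset":[2,4,0.4],"rot":[0,0,0.22],"grip":0.5},{"offset":[3,6,0.4],"rot":[0,0,0.33],"grip":0.5},{"offset":[4,8,0.4],"rot":[0,0,0.44],"grip":0.5},{"offset":[5,10,0.4],"rot":[0,0,0.55],"grip":0.5},{"offset":[6,12,0.4],"rot":[0,0,0.66],"grip":0.5},{"offset":[7.5,14,0.4],"rot":[0,0,0.77],"grip":0.5},{"offset":[9,16,0.4],"rot":[0,0,0.88],"grip":0.5},{"offset":[10,18.7,0.4],"rot":[0,0,1],"grip":0.5},{"offset":[10,18.7,0.4],"rot":[0,0,1.075],"grip":0.5}]'; python3 -m crank '[{"offset":[0,0,0],"rot":[0,0,0.08],"grip":0.5},{"offset":[0,0,0],"rot":[0,0,0.08],"grip":0.5},{"offset":[0,0,0],"rot":[0,0,0.08],"grip":0.5},{"offset":[0,0,0],"rot":[0,0,0.08],"grip":0.5}]'; python3 -c "
from h import *
for i in range(3): p,K,P=wcam()
s=get_state(); print(s['tcp_pos'],np.degrees(np.arctan2(*s['tcp_rot'][[1,0],0])),s['joint_positions'].round(2) if hasattr(s['joint_positions'],'round') else s['joint_positions'],s['opening'])
save(p,'pics/w9.png'); np.savez('pics/w9.npz',K=K,P=P)
for n in('bin_yellow','bin_blue'):
  r=finder.outline_of(p,n); print(n,[(d['confidence'],d['pixel'],cv2.boundingRect(d['pixels'].astype(np.uint8))) for d in r])
"
```

```text
t: 19.63
tcp_pos: [0.6396, 0.0767, 0.2522]
tcp_rot: [[-0.015, -1.0, 0.012], [-1.0, 0.015, -0.004], [0.004, -0.012, -1.0]]
contact_force: [-0.9, -2.3, -1.3]
opening: 0.015
t: 19.97
tcp_pos: [0.6398, 0.0773, 0.2518]
tcp_rot: [[-0.092, -0.996, 0.012], [-0.996, 0.092, -0.003], [0.002, -0.012, -1.0]]
contact_force: [-0.2, 0.6, -0.2]
opening: 0.015
[0.63972128 0.07756043 0.25240871] -95.31618042610906 [-0.69  0.96  1.13  1.53 -0.9   1.23 -2.64] 0.014737799246515195
bin_yellow [(0.95, [136.0, 312.9], (278, 87, 77, 99)), (0.49, [397.1, 357.1], (341, 380, 30, 34))]
bin_blue [(0.79, [242.7, 291.3], (254, 195, 77, 91))]
```

View pics/w9.png

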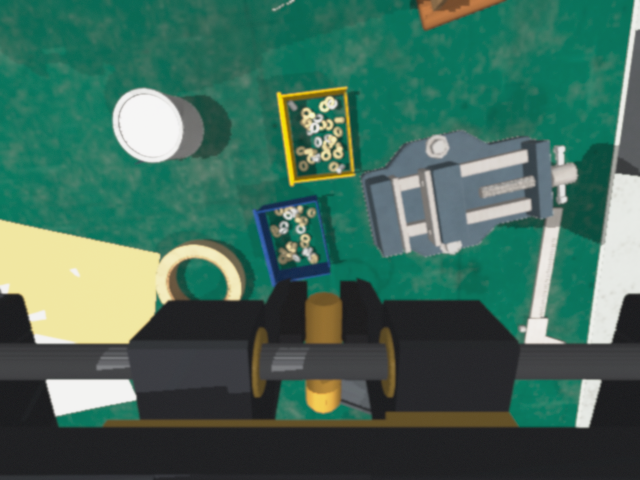

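The yellow bin's rim corners are (280,95), (347,88), (354,178) and (292,184). The pin is held between the fingers at (323,300–410). Joint 7 is at -2.64, near its limit, so I'll turn back and compute the bin's position.

```bash
python3 -m crank '[{"offset":[0,0,0],"rot":[0,0,-0.1],"grip":0.5},{"offset":[0,0,0],"rot":[0,0,-0.2],"grip":0.5},{"offset":[0,0,0],"rot":[0,0,-0.3],"grip":0.5},{"offset":[0,0,0],"rot":[0,0,-0.35],"grip":0.5},{"offset":[0,0,0],"rot":[0,0,-0.35],"grip":0.5}]'; python3 - <<'E'
from h import *
d=np.load("pics/w9.npz"); K,P=d["K"],d["P"]
for uv,z in(((280,95),.042),((292,184),.042),((347,88),.024),((347,88),.042),((354,178),.024),((354,178),.042)): print(uv,z,ray(K,P,uv,z)[:2].round(4))
s=get_state(); print(s["tcp_pos"],np.degrees(np.arctan2(*s['tcp_rot'][[1,0],0])),np.round(s["joint_positions"],2))
E
```

```text
t: 20.63
tcp_pos: [0.6398, 0.0775, 0.253]
tcp_rot: [[0.255, -0.967, 0.013], [-0.967, -0.255, -0.001], [0.004, -0.013, -1.0]]
contact_force: [0.9, -0.2, -0.7]
opening: 0.0151
(280, 95) 0.042 [ 0.6739 -0.0367]
(292, 184) 0.042 [0.6724 0.0494]
(347, 88) 0.024 [ 0.6079 -0.0391]
(347, 88) 0.042 [ 0.6091 -0.0368]
(354, 178) 0.024 [0.607  0.0512]
(354, 178) 0.042 [0.6082 0.0491]
[0.63977174 0.07751205 0.25303161] -75.21097853929516 [-0.66  0.92  1.05  1.53 -0.84  1.18 -2.34]
```

```bash
python3 -c "
from h import *
go((.634,-.011,.13),np.radians(-80))"
```

```text
off cm [8.36, 2.97, 12.3] rot [-0.0128, -0.0035, 0.0836]
```

```bash
python3 -m crank '[{"offset":[2.8,1,1],"rot":[-0.0128,-0.0035,0],"grip":0.5},{"offset":[5.6,2,3],"rot":[-0.0128,-0.0035,0],"grip":0.5},{"offset":[8.3,3,6],"rot":[-0.0128,-0.0035,0],"grip":0.5},{"offset":[8.3,3,9],"rot":[-0.0128,-0.0035,0],"grip":0.5},{"offset":[8.3,3,10],"rot":[-0.0128,-0.0035,0],"grip":0.5},{"offset":[8.3,3,10],"rot":[-0.0128,-0.0035,0],"grip":0.5},{"offset":[8.3,3,10],"rot":[-0.0128,-0.0035,0],"grip":0.5}]'; python3 -c "
from h import *
go((.634,-.011,.07),np.radians(-80)); s=get_state(); print(np.round(s['joint_positions'],2))"
```

```text
t: 21.22
tcp_pos: [0.6339, -0.0092, 0.1534]
tcp_rot: [[0.257, -0.966, 0.0], [-0.966, -0.257, 0.0], [-0.0, -0.0, -1.0]]
contact_force: [0.5, -0.5, -0.2]
opening: 0.0147
off cm [0.18, 0.03, 8.34] rot [-0.0003, 0.0001, 0.0851]
[-0.49  1.    0.92  1.64 -0.93  0.99 -2.13]
```

```bash
python3 -m crank '[{"offset":[0.2,0,2],"rot":[0,0,0.05],"grip":0.5},{"offset":[0.2,0,4],"rot":[0,0,0.1],"grip":0.5},{"offset":[0.2,0,6],"rot":[0,0,0.12],"grip":0.5},{"offset":[0.2,0,8],"rot":[0,0,0.12],"grip":0.5},{"offset":[0.2,0,8.3],"rot":[0,0,0.12],"grip":0.5},{"offset":[0.2,0,8.3],"rot":[0,0,0.12],"grip":0.5},{"offset":[0.2,0,8.3],"rot":[0,0,0.12],"grip":0.5}]'; python3 -c "
from h import *
go((.634,-.011,.034),np.radians(-82)); s=get_state(); print(np.round(s['joint_positions'],2))"
```

```text
t: 21.8
tcp_pos: [0.6358, -0.011, 0.0724]
tcp_rot: [[0.14, -0.99, 0.003], [-0.99, -0.14, -0.0], [0.001, -0.003, -1.0]]
contact_force: [-0.0, 0.1, -1.6]
opening: 0.0146
off cm [-0.03, 0.2, 3.84] rot [-0.0032, -0.0009, 0.0011]
[-0.43  1.07  0.76  1.68 -0.97  0.81 -2.22]
```

```bash
python3 -m crank '[{"offset":[0,0.2,0.8],"rot":[-0.003,0,0],"grip":0.5},{"offset":[0,0.2,1.6],"rot":[-0.003,0,0],"grip":0.5},{"offset":[0,0.2,2.4],"rot":[-0.003,0,0],"grip":0.5},{"offset":[0,0.2,3],"rot":[-0.003,0,0],"grip":0.5},{"offset":[0,0.2,3.5],"rot":[-0.003,0,0],"grip":0.5},{"offset":[0,0.2,3.8],"rot":[-0.003,0,0],"grip":0.5},{"offset":[0,0.2,3.8],"rot":[-0.003,0,0],"grip":0.5},{"offset":[0,0.2,3.8],"rot":[-0.003,0,0],"grip":0.5}]'; python3 -c "
from h import *
go((.634,-.011,.034),np.radians(-82)); s=get_state(); print(np.round(s['joint_positions'],2))"
```

```text
t: 22.47
tcp_pos: [0.6339, -0.0115, 0.0342]
tcp_rot: [[0.14, -0.99, 0.0], [-0.99, -0.14, -0.001], [0.001, 0.0, -1.0]]
contact_force: [0.4, -0.7, 0.7]
opening: 0.0145
off cm [-0.05, -0.01, 0.02] rot [0.0, -0.001, 0.0008]
[-0.39  1.1   0.67  1.68 -0.98  0.73 -2.21]
```

No contact. I'll release and rise.

```bash
python3 -m crank '[{"offset":[0,0,0],"rot":[0,0,0],"grip":1.7},{"offset":[0,0,0],"rot":[0,0,0],"grip":2},{"offset":[0,0,0],"rot":[0,0,0],"grip":2.3},{"offset":[0,0,0],"rot":[0,0,0],"grip":2.3},{"offset":[0,0,0],"rot":[0,0,0],"grip":2.3},{"offset":[0,0,-2],"rot":[0,0,0],"grip":2.3},{"offset":[0,0,-6],"rot":[0,0,0],"grip":2.3},{"offset":[0,0,-10],"rot":[0,0,0],"grip":2.3},{"offset":[-4,0,-14],"rot":[0,0,-0.05],"grip":2.3},{"offset":[-7.5,0,-18],"rot":[0,0,-0.1],"grip":2.3}]'; python3 -m crank '[{"offset":[-4,0,-4],"rot":[0,0,-0.1],"grip":2.3},{"offset":[-6,0,-8],"rot":[0,0,-0.2],"grip":2.3},{"offset":[-6,0,-8],"rot":[0,0,-0.2],"grip":2.3},{"offset":[-6,0,-8],"rot":[0,0,-0.2],"grip":2.3}]'; python3 - <<'E'
from h import *
for i in range(2): p,K,P=wcam()
s=get_state(); print(s["t"],s["contact_force"],np.round(s["joint_positions"],2))
save(p,"pics/w10.png"); q=vision.get_image("top"); save(q,"pics/t10.png")
uv=proj(K,P,np.array([[.641,.006,.02]]))[0]; print(uv)
x,y=np.clip(uv,60,[579,419]).astype(int)
a=cv2.resize(cv2.imread("pics/w10.png")[y-60:y+60,x-60:x+60],(400,400),interpolation=cv2.INTER_CUBIC)
b=cv2.resize(cv2.imread("pics/t10.png")[205:305,340:440],(400,400),interpolation=cv2.INTER_CUBIC)
cv2.imwrite("pics/c10.png",np.hstack([a,b]))
for n in("pin_center",):
    print([(d["confidence"],d["pixel"],d["pixels"].sum(),ray(K,P,d["pixel"][::-1],.015)) for d in finder.outline_of(p,n)])
r=finder.outline_of(q,"pliers_blue"); print([d["pixel"] for d in r[:1]])
E
```

```text
t: 23.3
tcp_pos: [0.6259, 0.0439, 0.1968]
tcp_rot: [[0.236, -0.972, 0.001], [-0.972, -0.236, -0.002], [0.003, -0.001, -1.0]]
contact_force: [-0.0, 1.5, -0.5]
opening: 0.0233
t: 23.63
tcp_pos: [0.6133, 0.1055, 0.2808]
tcp_rot: [[0.429, -0.903, 0.009], [-0.903, -0.429, 0.0], [0.003, -0.008, -1.0]]
contact_force: [0.2, -0.2, 0.1]
opening: 0.0233
23.7333 [ 0.14155152  0.01537194 -0.42294063] [-0.67  0.79  0.87  1.57 -0.65  1.1  -2.35]
[339.0386603  110.77807219]
[(0.7, [112.5, 343.7], np.int64(562), array([0.63545052, 0.00498687, 0.015     ]))]
[[288.5, 484.1]]
```

View pics/c10.png

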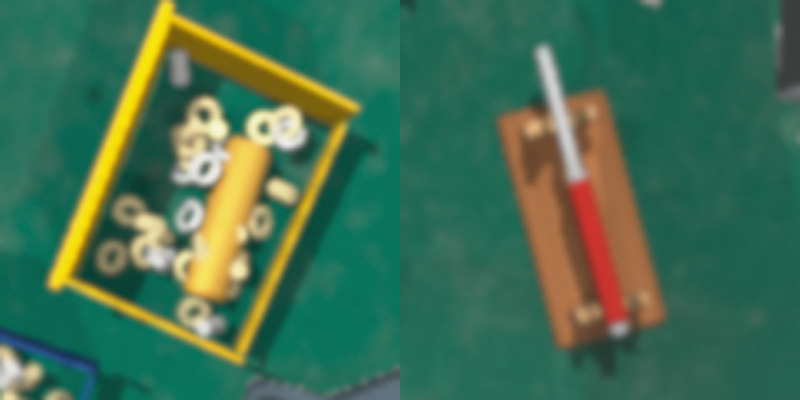

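The left crop shows the pin lying in the yellow bin around (228,220), which is about (0.635, 0.005) in the world. The right crop shows the punch lying in its rest exactly as in the first image, with the tip at (543,47). Everything checks out, so I'll hand in.

```bash
python3 -c "
from h import *
print(bot.finish_job())"
```

```text
the job is handed in; nothing more can be done
None
```

I drove the pin out with the punch, put the punch back in its rest and dropped the pin in the yellow bin. I handed the job in after about 24 s; no verdict is reported.

- **Driving the pin:** The push took 9 to 11 N. The nose ended about 48 mm inside the drift hole and the pin stood out about 20 mm; the top camera and the punch position agreed on that.
- **Punch:** After I released it, the wrist view showed it in both notches with its tip about 1 mm from where it started. The last top picture looked the same as the first.
- **Pin:** The last wrist picture shows it lying in the yellow bin at about (0.635, 0.005), and the gripper touched nothing at the end.
- **Pliers:** The network's centre for them in the last top picture was within about 2 px (roughly 5 mm) of the first. I never went near them.

**What disagreed:**
- The wrist and top cameras differed by about 2.7 mm on the clevis. I checked the nose against the clevis base in the wrist picture before inserting.
- The pin-finding network missed the pin in the top view while it stood out of the clevis.
- Joint 7 came to within 0.02 rad of its limit while I was turning over the bins, so I turned it back; it stayed within its range in every reading.

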